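# Check the sanitiser tester: load a standard vial, draw it into the light and hold

### The arm

A 6-joint arm with a two-finger parallel gripper is mounted at the origin on a cart in front of the work surface, level with it; the furniture and walls round the work are solid. World frame = base frame: x ahead of the robot, y to its left, z up, the work surface at z = 0. Lengths are in mm, angles in rad, forces in N, time in s.
With the tool pointing down it reaches from about 275 to 750 mm from the base axis. Payload 10.2 kg.
Tool frame: the origin (TCP) lies midway between the tips of the shut fingers; the grasp point (between the pads) lies 19 mm behind it; z points along the fingers, y is the line along which they close (so a half turn about z gives the same grasp; the last joint's range is limited). The gripper opens to 85 mm and grips with 20 to 120 N. Pads are 22 mm wide; open, the fingers measure 114 mm over their backs; the gripper's body (76 mm by 85 mm) begins 54 mm behind the grasp point. The pads swing forward as they close: fully open they stand 13 mm farther back than shut.
Start: joints at [-1.429, 0.313, 1.498, -0, 1.331, -0.223], TCP at [187.288, -490.463, 231.294] pointing down, gripper open.
Joint ranges: [-2.94, 2.94], [-0.97, 2.17], [0.19, 2.56], [-1.23, 4.37], [0.02, 3.11], [-2.88, 2.88]. Speed limits (rad/s): [2.39, 2.39, 3.01, 3.14, 3.14, 3.14].

### API

Orientations are given as a unit quaternion [w, x, y, z].
In Python, from rig import sense, capture, finish_job, find_in, place_of gives the robot as it stands. The module is installed in compiled form; this text tells all that it offers.
- The arm moves only by the shell command python3 -m jog 'ROWS' [FORCE]. ROWS is JSON, a list of rows, each an object of numbers: "tx", "ty", "tz": the shift along the tool's x, y, z in mm; "ax", "ay", "az": the turn, a rotation vector about the tool's x, y, z in rad; "jaw": the closure, from -1 (fully open) to 1 (shut), so that 0 is half open. In form: [{"tx": .., "ty": .., "tz": .., "ax": .., "ay": .., "az": .., "jaw": ..}, ...]. A call has 1 to 5 rows; each row shifts and turns the commanded pose from where the row before left it, along the tool's axes as they then stand; what a row does not reach is not made up. A row lasts 1/8 s, in which the tool goes at most 62.5 mm and 10.7 degrees, less where a joint would pass 70% of its speed; a pose out of reach is approached as far as the arm can. A call with a gripper value outside its range is refused whole. The fingers move at their own pace and stop on an object; FORCE is the grip in N (left out, the last holds). Time passes only in rows, so rows that do not move let the fingers close. It gives the time, the measured TCP pose, the force, the opening and the grip force at its end, in the units of the state.
- sense(): the state, without advancing time (a new reading comes with each control period).
- capture(name): name is "scene" or "side" or "wrist"; returns a dict with "color" (400x640x3 uint8, red, green, blue), "depth" (400x640 float32, mm along the optical axis (not along the pixel's ray), 0 where there is no reading), "fx", "fy", "cx", "cy" (pixels), "camera_from_world" (4x4, takes a point from world to camera coordinates); the wrist camera has in their place "mount" (4x4, takes a point from camera to tool coordinates, whose origin is the TCP and whose axes are the flange's). Camera axes: x right, y up, looking along -z (the intrinsics and any distortion apply to the point x, -y, -z); pixel columns grow to the right and rows downward; lengths in mm; the calibration is good to about 2 mm. A picture is of the moment at which its call begins: read the wrist's pose just before it.
- finish_job(): hands the job in; it is judged then, once.
Trained networks look in the newest picture that a camera, given by its name, has taken for a name from the list of things; names that differ only in an ending like _2 or _b are one class to them, and where a whole thing is asked for, a point or a joint stands for the part that bears it (a point fixed in the world has none). Each returns a list of dicts, best first, with "conf" (0 to 1); they miss things now and then, are a little off and sometimes report something else, mostly with a low value. They report only what shows in the picture. A call takes as long as a camera call.
- find_in(query, camera): "centre" ([column, row] in pixels, amid what is visible of it).
- place_of(query, camera): "centre" ([column, row] in pixels: a listed point, or the origin of a listed thing).
The state is a dict: "time_s": time; "joints": joint angles; "dq": joint speeds; "tau": joint torques, N m; "eef_pos": TCP position; "ee_rot": TCP orientation; "force": force on the tool from outside, world axes, zero at the start; "wrist_torque": the same for the moment, N m; "grip_width": opening from 0.0 (shut) to 1.0 (fully open); "grip_force": force on a finger pad.
Only numpy, scipy, OpenCV 4.12 (cv2) and the standard library are available. Lean on these libraries where they do the work, as an engineer would, in place of code of your own. Each camera call takes 0.05 s, during which the arm holds its last target. There are 200 camera calls.

### The job

Do the morning check of the sanitiser tester: lift the blue-capped vial, left from the last check, out of the well in the tester's white carriage and put it fully down in the free hole of the rack, then set the red-capped vial from the rack fully down in that well and let go of it. Then pull the tester's black spring handle out until the red line on its bar lies at the white line on the guide and keep holding it there for the reading: the program finishes while still holding the handle at the mark. Leave the other vials and everything else on the counter where they stand.

Things in the scene. Friction and masses are not known exactly. Their poses are not given: they have to be found in the camera images.
- red_vial: The check-standard vial with the RED cap (reddish glass), 64 mm tall: glass body 23 mm in diameter and up to 48 mm, above it a 16 mm tall red cap, 25 mm in diameter; solid inside, about 35 g. Origin: centre of its underside; z points up along its axis
- blue_vial: The check-standard vial with the BLUE cap (bluish glass), starting fully down in the tester's well, 64 mm tall: glass body 23 mm in diameter and up to 48 mm, above it a 16 mm tall blue cap, 25 mm in diameter; solid inside, about 35 g. Origin: centre of its underside; z points up along its axis
- yellow_vial: The check-standard vial with the yellow cap (yellowish glass), 64 mm tall: glass body 23 mm in diameter and up to 48 mm, above it a 16 mm tall yellow cap, 25 mm in diameter; solid inside, about 35 g. Origin: centre of its underside; z points up along its axis. It stays in the rack
- green_vial: The check-standard vial with the green cap (greenish glass), 64 mm tall: glass body 23 mm in diameter and up to 48 mm, above it a 16 mm tall green cap, 25 mm in diameter; solid inside, about 35 g. Origin: centre of its underside; z points up along its axis. It stays in the rack
- vial_rack: Grey block rack, fixed, 200 x 56 x 40 mm; origin: centre of its underside. Four holes in a row along its x, at x = -72, -24, 24, 72 mm, 26 mm wide, 30 mm deep, floors 10 mm above the worktop; three hold the red, yellow and green vials in any order, one is free. Vials stand 34 mm out of its top. Free finger room on both long (y) sides; along x a neighbour's side is only 24 mm from a vial's side
- tester: Bench photometer, fixed: dark grey base plate x -80 to 114 mm, 94 mm wide, 14 mm high. Parts along x: handle, black drawbar guide, white hood, then an open track (33 mm high) with the white carriage at home. Origin: on its centre line at worktop level, below the reading place in the hood; x points along the track from handle to carriage, z up. Pulling the handle along -x draws the carriage into the hood
- hood_top (a point): Middle of the top of the white reading hood (with dark display), 105 mm above the worktop, at tester x = -6 mm. The hood spans tester x -40 to 28 mm and is 82 mm wide in y; its tunnel, open toward +x, is 60 mm wide and clears up to 89 mm above the worktop
- well_floor (a point): Centre of the floor of the round well in the white carriage (moves with it): 20 mm above the worktop, at tester x = 70 mm, y = 0 when home, 42 mm from the hood's open face. Well 26 mm wide, 27 mm deep, small chamfer, mouth 47 mm above the worktop; block 52 mm (x) by 46 mm (y). A fully seated vial stands on this floor, 37 mm of it out, and passes under the hood. Axes as the tester's
- carriage (a joint): Travel of carriage, drawbar and handle, in m: 0 home (the spring holds it there), growing as the handle is pulled along the tester's -x; 0.070 with the red line at the white line; hard stop at 0.080. A spring always pulls it home: 2.4 N at home, 6.6 N at the mark (60 N/m), plus about 0.3 N of friction
- pull_handle: Upright black paddle on the drawbar's end: 12 mm thick along the tester's x, 38 mm wide along its y, 19 to 85 mm above the worktop. Origin: its middle in x and y, 65 mm above the worktop, a good place to pinch it across its 12 mm from above; tester x = -112 mm when home, -182 mm at the mark. At home 27 mm clear of the guide (31 mm high), 66 mm clear of the hood. Axes as the tester's
- red_line (a point): Red line across the top of the aluminium drawbar, 3 mm wide; hidden in the hood when home (tester x = 14 mm), it comes out as the handle is pulled
- index_line (a point): White index line across the black drawbar guide, 2.6 mm wide, in front of the hood, at tester x = -56 mm; the reading place is reached when the red line lies beside it
- hole0 (a point): Centre of the floor of rack hole 0, at rack x = -72 mm, 10 mm above the worktop; the underside of a fully seated vial lies here. Axes as the rack's
- hole1 (a point): Centre of the floor of rack hole 1, at rack x = -24 mm, 10 mm above the worktop; the underside of a fully seated vial lies here. Axes as the rack's
- hole2 (a point): Centre of the floor of rack hole 2, at rack x = 24 mm, 10 mm above the worktop; the underside of a fully seated vial lies here. Axes as the rack's
- hole3 (a point): Centre of the floor of rack hole 3, at rack x = 72 mm, 10 mm above the worktop; the underside of a fully seated vial lies here. Axes as the rack's
- sanitiser_spray: Bystander: pale blue trigger spray bottle, 56 x 120 x 272 mm. Origin: centre of its underside
- honey_jar: Bystander: jar of amber honey with a red lid, 65 mm wide, 100 mm tall. Origin: centre of its underside
- mustard_jar: Bystander: squat yellow jar with a red lid, 62 mm wide, 86 mm tall. Origin: centre of its underside
- olive_jar: Bystander: jar with a green lid, 63 mm wide, 109 mm tall. Origin: centre of its underside
- tag_stand_w7: Bystander: grey price card on a steel puck, 28 x 70 x 85 mm. Origin: centre of its underside
- tag_stand_w8: Bystander: grey price card on a steel puck, 29 x 68 x 85 mm. Origin: centre of its underside
- sample_pot: Bystander: round white tub with red fruit on its side, 72 mm wide, 71 mm tall. Origin: centre of its underside

How it is judged:
By the outcome, as a careful person would: the job done as asked, in the order asked, and still so for the second after the job is handed in, while the arm keeps its last pose, push and grip.
It also fails if it takes over 64 s, if anything falls off the work surface, if the arm or the gripper's body presses on something with over 40 N, if the wrist force passes 120 N, or if a joint passes its speed limit or range.

## Working session

There is one attempt and no reset: what is moved stays moved. The work goes in short steps, Python scripts to look and compute and a shell command to move; the robot and the scene stay as the last step left them, time stands still between calls to the robot, and variables do not carry over. Pictures are saved under pics/ and viewed, at most 12 in all, crops included, and the job is handed in when it is done.

```bash
mkdir -p pics; cat > h.py <<'E'
import numpy as np, cv2
from rig import sense, capture, finish_job, find_in, place_of
def Rq(q):
    w,x,y,z=q
    from scipy.spatial.transform import Rotation as R
    return R.from_quat([x,y,z,w]).as_matrix()
def shot(n):
    s=sense(); c=capture(n)
    if n=='wrist':
        T=np.eye(4);T[:3,:3]=Rq(s['ee_rot']);T[:3,3]=s['eef_pos']; c['wfc']=T@np.array(c['mount'])
    else: c['wfc']=np.linalg.inv(np.array(c['camera_from_world']))
    return c
def onplane(c,uv,z):
    u,v=uv; d=np.array([(u-c['cx'])/c['fx'],-(v-c['cy'])/c['fy'],-1.])
    o=c['wfc'][:3,3]; d=c['wfc'][:3,:3]@d
    return o+d*(z-o[2])/d[2]
def depthpt(c,uv):
    u,v=int(round(uv[0])),int(round(uv[1])); p=c['depth'][max(0,v-2):v+3,max(0,u-2):u+3]; p=p[p>0]
    if len(p)==0: return None
    D=np.median(p); return (c['wfc']@np.array([(u-c['cx'])/c['fx']*D,-(v-c['cy'])/c['fy']*D,-D,1]))[:3]
def save(c,n): cv2.imwrite('pics/'+n+'.png',c['color'][:,:,::-1])
E
python3 - <<'E'
from h import *
np.set_printoptions(precision=1,suppress=True)
print(sense())
ims=[]
for n in ['scene','side','wrist']:
    c=shot(n); save(c,n); print(n,[k for k in c if k not in('color','depth')],c['wfc'][:3,3])
    ims.append(c['color'][:,:,::-1])
    for q,z in [('red_vial',10),('blue_vial',20),('yellow_vial',10),('green_vial',10),('hole0',10),('hole1',10),('hole2',10),('hole3',10),('vial_rack',0),('tester',0),('hood_top',105),('well_floor',20),('pull_handle',65),('index_line',31)]:
        r=place_of(q,n)
        for d in r[:2]: print(q,round(d['conf'],2),np.array(d['centre']),onplane(c,d['centre'],z),depthpt(c,d['centre']))
E
```

```text
{'time_s': 0.0, 'joints': array([-1.4,  0.3,  1.5,  0. ,  1.3, -0.2]), 'dq': array([ 0.,  0.,  0., -0., -0.,  0.]), 'tau': array([  0. , -41.2, -26. ,  -0. ,   0. ,   0. ]), 'eef_pos': array([ 187.3, -490.2,  230.7]), 'ee_rot': array([-0. ,  1. ,  0.2,  0. ]), 'force': array([-0.3,  0.5, -0.1]), 'wrist_torque': array([-0. , -0. ,  0.1]), 'grip_force': 0.0, 'grip_width': 0.9976441556536616}
scene ['fx', 'fy', 'cx', 'cy', 'camera_from_world', 'wfc'] [ -132.1 -1215.8   794. ]
red_vial 0.72 [272.3 198.7] [435.9 330.8  10. ] [418.1 285.7  31.8]
green_vial 0.5 [320.5 231.7] [490.    1.3  10. ] [469.4 -35.2  32.8]
hole0 0.56 [270.6 197.7] [433.2 342.8  10. ] [414.5 286.8  36.5]
hole0 0.55 [374.8 291.2] [ 474.6 -372.    10. ] [ 458.5 -395.1   32. ]
hole1 0.56 [270.6 197.7] [433.2 342.8  10. ] [414.5 286.8  36.5]
hole1 0.55 [374.8 291.2] [ 474.6 -372.    10. ] [ 458.5 -395.1   32. ]
hole2 0.56 [270.6 197.7] [433.2 342.8  10. ] [414.5 286.8  36.5]
hole2 0.55 [374.8 291.2] [ 474.6 -372.    10. ] [ 458.5 -395.1   32. ]
hole3 0.56 [270.6 197.7] [433.2 342.8  10. ] [414.5 286.8  36.5]
hole3 0.55 [
[... 1922 characters left out ...]
  14. ]
vial_rack 0.43 [325.8 195.9] [ 545.3 -279.6   -0. ] [497.8 -14.9 104.5]
tester 0.68 [284.2 258.7] [575.8 290.4   0. ] [566.  327.1  20.3]
tester 0.59 [326.  220.1] [499.  -30.5   0. ] [492.8   5.   16.7]
hood_top 0.94 [329.  194.6] [489.3 -30.2 105. ] [488.8 -27.3 104.5]
well_floor 0.77 [347.5 216.8] [417.7 -34.   20. ] [412.9  -9.9  30.1]
well_floor 0.32 [284.1 219.5] [644.   40.9  20. ] [654.3   6.    1.5]
pull_handle 0.53 [302.3 202.4] [591.1 -29.5  65. ] [590.2 -20.8  70.2]
index_line 0.68 [347.3 216.6] [415.7 -11.   31. ] [416.5  -8.9  30.2]
index_line 0.65 [317.9 212.6] [529.4 -24.   31. ] [525.7  -7.1  36.9]
wrist ['fx', 'fy', 'cx', 'cy', 'mount', 'wfc'] [ 253.5 -465.8  373.4]
```

View pics/scene.png

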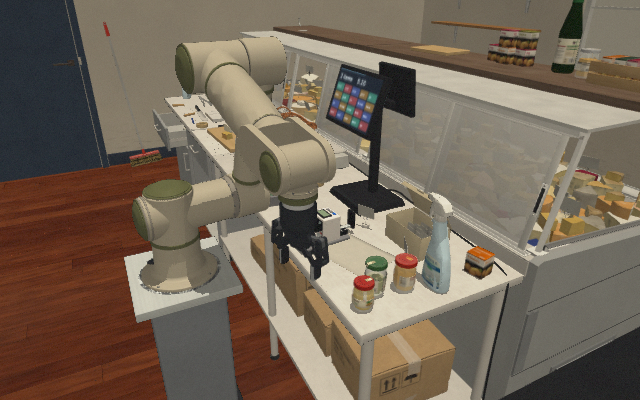

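View pics/side.png

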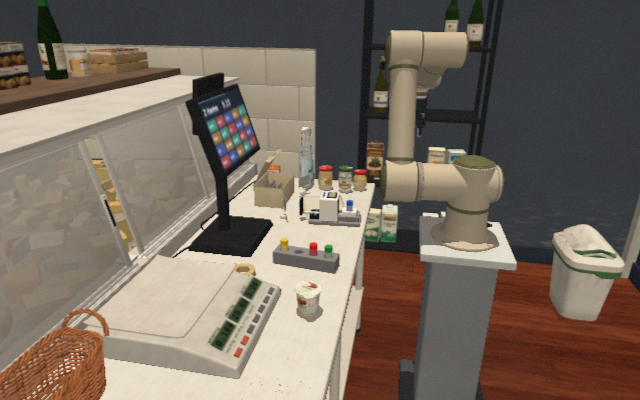

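The side picture shows the rack with yellow (284,245), a free hole, then red (313,248) and green (328,251). The blue vial is in the tester at (349,205). The scene picture shows the jars and spray at the right edge of the counter. I'll move over the tester next for a close look.

```bash
cat >> h.py <<'E'
def goal(x,y,z,yaw=None):
    s=sense();R=Rq(s['ee_rot']);p=np.array(s['eef_pos'])
    d=R.T@(np.array([x,y,z])-p); cy=np.degrees(np.arctan2(R[1,0],R[0,0]))
    print('t',s['time_s'],'pos',p.round(1),'yaw',cy.round(2),'tool z',R[:,2].round(3),'F',np.round(s['force'],1),'grip',round(s['grip_width'],3),round(s['grip_force'],1))
    print('shift',d.round(1),'az rad', None if yaw is None else np.radians(cy-yaw).round(4))
E
python3 - <<'E'
from h import *
goal(350,-30,280,0)
c=capture('wrist'); print(np.array(c['mount']).round(2),c['fx'],c['cx'],c['cy'])
E
```

```text
t 2.25 pos [ 187.3 -490.4  231.3] yaw 20.9 tool z [-0.  0. -1.] F [-0.  -1.  -0.7] grip 1.003 0.0
shift [ 316.3 -372.1  -48.7] az rad 0.3648
[[   0.      0.96    0.28   70.62]
 [   1.     -0.     -0.      0.61]
 [  -0.      0.28   -0.96 -142.13]
 [   0.      0.      0.      1.  ]] 344.789577895112 319.75094792211945 200.09950870712146
```

```bash
python3 -m jog '[{"tx":28,"ty":-45,"tz":-20,"az":0.18,"jaw":-1},{"tx":36,"ty":-45,"tz":-20,"az":0.1824},{"tx":28,"ty":-50},{"tx":28,"ty":-50},{"tx":28,"ty":-50}]'; python3 -c "
from h import *
goal(460,130,300,0)"
```

```text
t 2.3 pos [ 187.3 -490.5  231.3] yaw 20.9 tool z [-0.  0. -1.] F [ 0.1 -0.2 -0.4] grip 0.998 0.0
shift [ 476.1 -482.3  -68.7] az rad 0.3648schema error: expected keys tx, ty, tz, ax, ay, az, jaw
```

```bash
python3 -m jog '[{"tx":28,"ty":-45,"tz":-20,"ax":0,"ay":0,"az":0.18,"jaw":-1},{"tx":36,"ty":-45,"tz":-20,"ax":0,"ay":0,"az":0.182,"jaw":-1},{"tx":28,"ty":-50,"tz":0,"ax":0,"ay":0,"az":0,"jaw":-1},{"tx":28,"ty":-50,"tz":0,"ax":0,"ay":0,"az":0,"jaw":-1},{"tx":28,"ty":-50,"tz":0,"ax":0,"ay":0,"az":0,"jaw":-1}]'; python3 -c "
from h import *
goal(460,130,300,0)"
```

```text
time_s: 2.92
eef_pos: [308.6, -235.7, 271.5]
ee_rot: [0.0, 1.0, 0.001, 0.0]
force: [1.6, -1.3, 0.0]
grip_width: 1.002
grip_force: 0.0
t 2.925 pos [ 308.6 -235.7  271.5] yaw 0.13 tool z [ 0.001 -0.001 -1.   ] F [ 1.6 -1.3  0. ] grip 1.002 0.0
shift [ 152.2 -365.3  -28.6] az rad 0.0023
```

```bash
python3 -m jog '[{"tx":22,"ty":-52,"tz":-6,"ax":0,"ay":0,"az":0.002,"jaw":-1},{"tx":22,"ty":-52,"tz":-6,"ax":0,"ay":0,"az":0,"jaw":-1},{"tx":22,"ty":-52,"tz":-6,"ax":0,"ay":0,"az":0,"jaw":-1},{"tx":22,"ty":-52,"tz":-6,"ax":0,"ay":0,"az":0,"jaw":-1},{"tx":22,"ty":-52,"tz":-4,"ax":0,"ay":0,"az":0,"jaw":-1}]'; python3 -m jog '[{"tx":20,"ty":-52,"tz":0,"ax":0,"ay":0,"az":0,"jaw":-1},{"tx":20,"ty":-52,"tz":0,"ax":0,"ay":0,"az":0,"jaw":-1},{"tx":0,"ty":0,"tz":0,"ax":0,"ay":0,"az":0,"jaw":-1}]'
python3 - <<'E'
from h import *
np.set_printoptions(precision=1,suppress=True)
goal(460,130,300,0)
c=shot('wrist'); save(c,'w1'); np.savez('w1.npz',**c)
for q,z in [('red_vial',10),('blue_vial',20),('yellow_vial',10),('green_vial',10),('hole0',10),('vial_rack',0),('tester',0),('hood_top',105),('well_floor',20),('pull_handle',65),('index_line',31)]:
    for d in place_of(q,'wrist')[:(4 if q=='hole0' else 2)]: print(q,round(d['conf'],2),np.array(d['centre']),onplane(c,d['centre'],z),depthpt(c,d['centre']))
E
```

```text
time_s: 3.55
eef_pos: [418.3, 24.7, 299.8]
ee_rot: [0.0, 1.0, 0.0, 0.001]
force: [-0.4, -0.7, 0.9]
grip_width: 1.0
grip_force: 0.0
time_s: 3.92
eef_pos: [457.9, 129.5, 298.8]
ee_rot: [-0.0, 1.0, 0.003, -0.0]
force: [-0.4, -0.3, 0.7]
grip_width: 0.999
grip_force: 0.0
t 3.925 pos [457.9 129.5 298.8] yaw 0.31 tool z [-0.  0. -1.] F [-0.4 -0.3  0.7] grip 0.999 0.0
shift [ 2.1 -0.5 -1.2] az rad 0.0054
red_vial 0.91 [177.1 141.7] [478.9 306.   10. ] [481.8 294.5  38.5]
blue_vial 0.74 [453.8 197.9] [411.4 -41.4  20. ] [418.7 -30.9  46.4]
blue_vial 0.22 [179.5 143.6] [477.8 299.2  20. ] [479.7 290.8  39.6]
yellow_vial 0.57 [175.6  59. ] [574.4 297.4  10. ] [571.4 285.7  38.7]
green_vial 0.92 [181.2 180.3] [429.9 306.   10. ] [437.  294.1  39.7]
hole0 0.91 [177.1 100.9] [527.5 300.7  10. ] [527.4 300.6  10.7]
hole0 0.76 [173.1 181.2] [428.6 316.5  10. ] [435.9 303.4  40.4]
hole0 0.63 [176.2  60.5] [572.8 296.8  10. ] [570.3 285.8  38.9]
hole0 0.58 [452.4 198.4] [407.9 -43.7  10. ] [418.6 -28.6  46.2]
vial_rack 0.76 [178.  123.4] [500.4 306.5   0. ] [503.4 290.5  39.7]
tester 0.67 [452.7 135. ] [488.3 -38.7   0. ] [497.6  -0.2 101.6]
tester 0.3 [473.4  32.9] [606.  -49.6   0. ] [591.3 -15.3  83.5]
hood_top 0.72 [488.4 142.5] [491. -34. 105.] [491.4 -33.8 104.5]
well_floor 0.61 [451.6 197.5] [411.9 -38.5  20. ] [418.6 -28.6  46.2]
pull_handle 0.66 [174.2 178.8] [444.2 291.1  65. ] [438.1 302.5  39.1]
index_line 0.85 [465.2  87.6] [544.1 -35.   31. ] [543.7 -35.2  30.1]
```

View pics/w1.png

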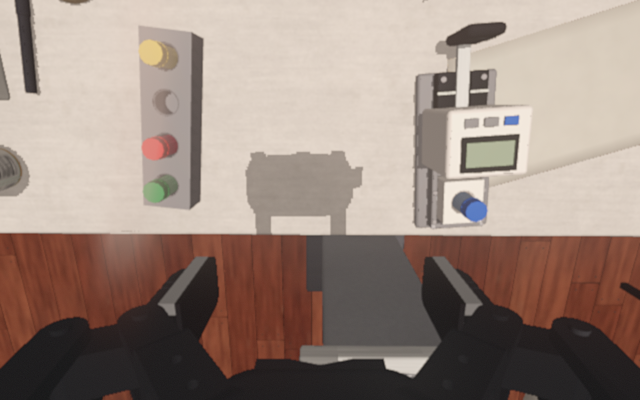

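The picture shows the rack at left: yellow (154,52), free hole (171,102), red (157,147), green (157,190). At right is the tester, with the handle at (475,33), the hood, and the blue cap at (473,208). I'll get exact poses from depth.

```bash
cat >> h.py <<'E'
def cloud(c):
    D=c['depth'].astype(float); v,u=np.mgrid[:D.shape[0],:D.shape[1]]
    P=np.stack([(u-c['cx'])/c['fx']*D,-(v-c['cy'])/c['fy']*D,-D],-1)
    P=P@c['wfc'][:3,:3].T+c['wfc'][:3,3]; P[D==0]=np.nan; return P
def sel(P,x0,x1,y0,y1,z0,z1):
    Q=P.reshape(-1,3); lo=np.array([x0,y0,z0]);hi=np.array([x1,y1,z1])
    return Q[((Q>lo)&(Q<hi)).all(1)]
def rect(q,n):
    r=cv2.minAreaRect(q[:,:2].astype(np.float32)); print(n,len(q),'c',np.round(r[0],1),'size',np.round(r[1],1),'ang',round(r[2],2),'zmed',np.median(q[:,2]).round(1))
E
python3 - <<'E'
from h import *
c=dict(np.load('w1.npz')); P=cloud(c)
rect(sel(P,370,640,230,360,36.5,43.5),'rack')
rect(sel(P,430,560,-110,40,101,109),'hood')
rect(sel(P,370,450,-90,40,44,50),'carr')
rect(sel(P,560,640,-90,40,78,90),'handle')
rect(sel(P,370,450,-90,40,80,88),'blue')
for n,x in [('y',572),('r',478),('g',430)]: rect(sel(P,x-20,x+20,260,340,71,78),n)
rect(sel(P,380,640,-110,40,11,17),'base')
E
```

```text
rack 6489 c [501.9 305.4] size [ 57.7 200.4] ang 83.93 zmed 39.5
hood 4787 c [489.6 -35.4] size [65.8 79.8] ang 4.18 zmed 103.3
carr 1072 c [413.6 -41.6] size [52.7 46.9] ang 4.4 zmed 46.7
handle 534 c [595.1 -27.5] size [12.2 36.9] ang 4.34 zmed 83.6
blue 386 c [414.1 -41.4] size [23.7 23.3] ang 85.92 zmed 83.6
y 506 c [573.5 297.1] size [23.2 23.5] ang 5.23 zmed 73.4
r 408 c [478.3 307.3] size [23.3 23.2] ang 41.2 zmed 73.5
g 371 c [430.8 312.6] size [24.  22.8] ang 85.96 zmed 73.5
base 1928 c [469.9 -36.8] size [186.  94.] ang 4.07 zmed 13.6
```

```bash
python3 -m jog '[{"tx":-11,"ty":43,"tz":30,"ax":0,"ay":0,"az":-0.07,"jaw":-1},{"tx":-8,"ty":43,"tz":30,"ax":0,"ay":0,"az":0,"jaw":-1},{"tx":-8,"ty":43,"tz":30,"ax":0,"ay":0,"az":0,"jaw":-1},{"tx":-8,"ty":43,"tz":30,"ax":0,"ay":0,"az":0,"jaw":-1},{"tx":0,"ty":0,"tz":0,"ax":0,"ay":0,"az":0,"jaw":-1}]'; python3 - <<'E'
from h import *
goal(414,-41.5,51,4.3)
c=shot('wrist'); save(c,'w2'); P=cloud(c)
rect(sel(P,370,450,-90,40,44,50),'carr')
rect(sel(P,370,450,-90,40,80,88),'blue')
rect(sel(P,370,450,-90,40,50,88),'blue all')
rect(sel(P,560,640,-90,40,78,90),'handle')
E
```

```text
time_s: 5.15
eef_pos: [430.8, -48.3, 177.7]
ee_rot: [-0.001, 0.999, 0.033, -0.002]
force: [-0.3, -0.1, 0.8]
grip_width: 0.999
grip_force: 0.0
t 5.15 pos [430.8 -48.3 177.7] yaw 3.83 tool z [-0.003  0.001 -1.   ] F [-0.3 -0.1  0.8] grip 0.999 0.0
shift [-15.9  -7.7 126.8] az rad -0.0082
carr 2124 c [413.6 -41.4] size [52.8 45.8] ang 4.67 zmed 46.6
blue 820 c [413.9 -41.7] size [23.6 23.7] ang 77.33 zmed 83.6
blue all 1114 c [414.2 -41.5] size [24.3 24.2] ang 73.83 zmed 83.3
handle 0 c [0. 0.] size [0. 0.] ang 0.0 zmed nan
  return _methods._mean(a, axis=axis, dtype=dtype,
  ret = ret.dtype.type(ret / rcount)
```

```bash
python3 -m jog '[{"tx":-16,"ty":-7.7,"tz":20,"ax":0,"ay":0,"az":-0.008,"jaw":-1},{"tx":0,"ty":0,"tz":30,"ax":0,"ay":0,"az":0,"jaw":-1},{"tx":0,"ty":0,"tz":30,"ax":0,"ay":0,"az":0,"jaw":-1},{"tx":0,"ty":0,"tz":0,"ax":0,"ay":0,"az":0,"jaw":-1}]'; python3 -c "
from h import *
goal(414,-41.5,53,4.3)"
```

```text
time_s: 5.7
eef_pos: [415.1, -39.0, 99.0]
ee_rot: [-0.001, 0.999, 0.04, -0.001]
force: [0.1, -0.5, 0.1]
grip_width: 0.999
grip_force: 0.0
t 5.7 pos [415.1 -39.   99. ] yaw 4.59 tool z [-0.002  0.001 -1.   ] F [ 0.1 -0.5  0.1] grip 0.999 0.0
shift [-1.2  2.5 46. ] az rad 0.0051
```

```bash
python3 -m jog '[{"tx":-1.2,"ty":2.5,"tz":23,"ax":0,"ay":0,"az":0.005,"jaw":-1},{"tx":0,"ty":0,"tz":23,"ax":0,"ay":0,"az":0,"jaw":-1},{"tx":0,"ty":0,"tz":0,"ax":0,"ay":0,"az":0,"jaw":0},{"tx":0,"ty":0,"tz":0,"ax":0,"ay":0,"az":0,"jaw":1},{"tx":0,"ty":0,"tz":0,"ax":0,"ay":0,"az":0,"jaw":1}]' 30; python3 -m jog '[{"tx":0,"ty":0,"tz":0,"ax":0,"ay":0,"az":0,"jaw":1},{"tx":0,"ty":0,"tz":0,"ax":0,"ay":0,"az":0,"jaw":1},{"tx":0,"ty":0,"tz":0,"ax":0,"ay":0,"az":0,"jaw":1}]'; python3 -c "
from h import *
goal(414,-41.5,53,4.3)"
```

```text
time_s: 6.32
eef_pos: [415.1, -42.7, 54.4]
ee_rot: [0.0, 0.999, 0.037, 0.001]
force: [0.4, -0.5, -0.3]
grip_width: 0.376
grip_force: 0.0
time_s: 6.7
eef_pos: [415.0, -42.7, 54.1]
ee_rot: [0.0, 0.999, 0.037, 0.001]
force: [-0.8, 1.8, 7.0]
grip_width: 0.271
grip_force: 29.1
t 6.7 pos [415.  -42.7  54.1] yaw 4.22 tool z [ 0.002 -0.    -1.   ] F [-0.8  1.8  7. ] grip 0.271 29.1
shift [-0.9 -1.3  1.1] az rad -0.0014
```

```bash
python3 -m jog '[{"tx":0,"ty":0,"tz":-10,"ax":0,"ay":0,"az":0,"jaw":1},{"tx":0,"ty":0,"tz":-35,"ax":0,"ay":0,"az":0,"jaw":1},{"tx":0,"ty":0,"tz":-35,"ax":0,"ay":0,"az":0,"jaw":1},{"tx":0,"ty":0,"tz":-35,"ax":0,"ay":0,"az":0.09,"jaw":1},{"tx":0,"ty":-20,"tz":0,"ax":0,"ay":0,"az":0.093,"jaw":1}]'; python3 -c "
from h import *
goal(526,302.5,150,-6.2)"
```

```text
time_s: 7.32
eef_pos: [415.9, -23.3, 171.2]
ee_rot: [0.001, 0.998, -0.057, 0.003]
force: [0.4, -0.2, -0.8]
grip_width: 0.272
grip_force: 29.5
t 7.325 pos [415.9 -23.3 171.2] yaw -6.52 tool z [ 0.005 -0.002 -1.   ] F [ 0.4 -0.2 -0.8] grip 0.272 29.5
shift [  72.3 -336.3   21.1] az rad -0.0056
```

```bash
python3 -m jog '[{"tx":12,"ty":-48,"tz":2,"ax":0,"ay":0,"az":-0.005,"jaw":1},{"tx":12,"ty":-48,"tz":2,"ax":0,"ay":0,"az":0,"jaw":1},{"tx":12,"ty":-48,"tz":2,"ax":0,"ay":0,"az":0,"jaw":1},{"tx":12,"ty":-48,"tz":2,"ax":0,"ay":0,"az":0,"jaw":1},{"tx":12,"ty":-48,"tz":2,"ax":0,"ay":0,"az":0,"jaw":1}]';python3 -m jog '[{"tx":12,"ty":-48,"tz":5,"ax":0,"ay":0,"az":0,"jaw":1},{"tx":0,"ty":-48,"tz":5,"ax":0,"ay":0,"az":0,"jaw":1},{"tx":0,"ty":0,"tz":0,"ax":0,"ay":0,"az":0,"jaw":1},{"tx":0,"ty":0,"tz":0,"ax":0,"ay":0,"az":0,"jaw":1}]'; python3 - <<'E'
from h import *
goal(526,302.5,130,-6.2)
c=shot('wrist'); save(c,'w3'); P=cloud(c); s=sense()
for n,x in [('y',572),('r',478),('g',430)]:
    q=sel(P,x-20,x+20,260,340,71,78)
    if len(q)>20: rect(q,n)
rect(sel(P,370,640,230,360,36.5,43.5),'rack')
z=s['eef_pos'][2]
for a,b in [(-36,-20),(-15,0),(5,25)]:
    q=sel(P,500,550,280,325,z+a,z+b)
    if len(q)>20: rect(q,'held %d'%a)
E
```

```text
time_s: 7.95
eef_pos: [499.9, 211.4, 159.0]
ee_rot: [0.0, 0.999, -0.052, 0.0]
force: [-0.0, -0.5, -0.1]
grip_width: 0.274
grip_force: 29.5
time_s: 8.45
eef_pos: [521.4, 303.5, 148.6]
ee_rot: [0.0, 0.999, -0.052, -0.0]
force: [-0.0, -0.1, -0.5]
grip_width: 0.272
grip_force: 29.6
t 8.45 pos [521.4 303.5 148.6] yaw -5.97 tool z [-0. -0. -1.] F [-0.  -0.1 -0.5] grip 0.272 29.6
shift [ 4.7  0.5 18.6] az rad 0.004
y 1163 c [573.8 297.6] size [23.2 23.6] ang 38.1 zmed 73.5
g 433 c [426.7 313.4] size [23.6 15.9] ang 83.4 zmed 73.6
rack 9464 c [501.8 305.4] size [ 56.1 200.9] ang 83.83 zmed 39.6
held -36 334 c [526.8 304.4] size [22.8 10.8] ang 88.47 zmed 122.8
held -15 531 c [526.9 303.6] size [22.8 11.4] ang 86.59 zmed 141.8
held 5 2269 c [522.6 303.2] size [45.2 22.3] ang 83.98 zmed 166.1
```

View pics/w3.png

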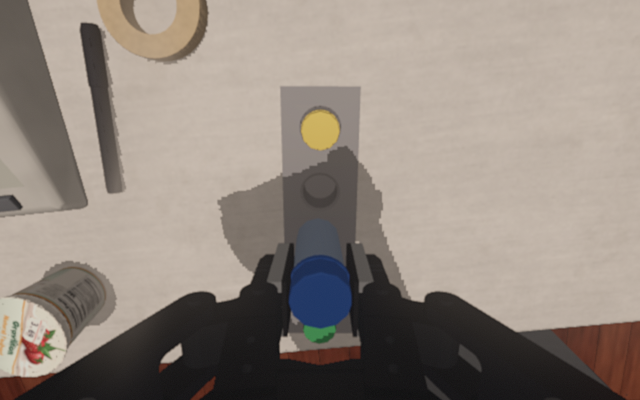

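The picture shows the blue vial held upright, with the free hole at (320,188) and yellow at (320,130). I'll align it and lower it to just above the mouth.

```bash
python3 -m jog '[{"tx":5.2,"ty":0.8,"tz":20,"ax":0,"ay":0,"az":0.004,"jaw":1},{"tx":0,"ty":0,"tz":25,"ax":0,"ay":0,"az":0,"jaw":1},{"tx":0,"ty":0,"tz":21,"ax":0,"ay":0,"az":0,"jaw":1},{"tx":0,"ty":0,"tz":0,"ax":0,"ay":0,"az":0,"jaw":1}]'; python3 -c "
from h import *
goal(526.4,302.2,44.5,-6.2)"
```

```text
time_s: 9.0
eef_pos: [525.9, 301.4, 80.1]
ee_rot: [0.001, 0.999, -0.055, -0.002]
force: [0.4, 0.4, -0.8]
grip_width: 0.272
grip_force: 29.6
t 9.0 pos [525.9 301.4  80.1] yaw -6.27 tool z [-0.004 -0.001 -1.   ] F [ 0.4  0.4 -0.8] grip 0.272 29.6
shift [ 0.6 -0.9 35.6] az rad -0.0012
```

```bash
python3 -m jog '[{"tx":0.6,"ty":-0.9,"tz":3,"ax":0,"ay":0,"az":0,"jaw":1},{"tx":0,"ty":0,"tz":6,"ax":0,"ay":0,"az":0,"jaw":1},{"tx":0,"ty":0,"tz":5,"ax":0,"ay":0,"az":0,"jaw":1},{"tx":0,"ty":0,"tz":0,"ax":0,"ay":0,"az":0,"jaw":1}]'; python3 -c "
from h import *
goal(526.4,302.2,44.5,-6.2)"
```

```text
time_s: 9.5
eef_pos: [527.1, 303.4, 67.9]
ee_rot: [0.0, 0.999, -0.054, -0.0]
force: [-0.1, -0.8, -0.4]
grip_width: 0.268
grip_force: 29.5
t 9.5 pos [527.1 303.4  67.9] yaw -6.2 tool z [-0.001 -0.    -1.   ] F [-0.1 -0.8 -0.4] grip 0.268 29.5
shift [-0.5  1.2 23.4] az rad 0.0001
```

```bash
python3 -m jog '[{"tx":-0.4,"ty":0.5,"tz":8,"ax":0,"ay":0,"az":0,"jaw":1},{"tx":0,"ty":0,"tz":8,"ax":0,"ay":0,"az":0,"jaw":1},{"tx":0,"ty":0,"tz":5,"ax":0,"ay":0,"az":0,"jaw":1},{"tx":0,"ty":0,"tz":0,"ax":0,"ay":0,"az":0,"jaw":1}]'; python3 -c "
from h import *
goal(526.4,302.2,44.5,-6.2)"
```

```text
time_s: 10.0
eef_pos: [526.7, 303.0, 46.8]
ee_rot: [0.0, 0.999, -0.054, -0.0]
force: [-0.5, -0.2, 0.3]
grip_width: 0.274
grip_force: 29.5
t 10.0 pos [526.7 303.   46.8] yaw -6.2 tool z [-0.001 -0.    -1.   ] F [-0.5 -0.2  0.3] grip 0.274 29.5
shift [-0.2  0.8  2.3] az rad -0.0
```

```bash
python3 -m jog '[{"tx":0,"ty":0,"tz":1.5,"ax":0,"ay":0,"az":0,"jaw":1},{"tx":0,"ty":0,"tz":1,"ax":0,"ay":0,"az":0,"jaw":1},{"tx":0,"ty":0,"tz":0,"ax":0,"ay":0,"az":0,"jaw":1}]'; python3 -m jog '[{"tx":0,"ty":0,"tz":0,"ax":0,"ay":0,"az":0,"jaw":-0.3},{"tx":0,"ty":0,"tz":0,"ax":0,"ay":0,"az":0,"jaw":-1},{"tx":0,"ty":0,"tz":0,"ax":0,"ay":0,"az":0,"jaw":-1},{"tx":0,"ty":0,"tz":0,"ax":0,"ay":0,"az":0,"jaw":-1}]'; python3 -m jog '[{"tx":0,"ty":0,"tz":-20,"ax":0,"ay":0,"az":0,"jaw":-1},{"tx":0,"ty":0,"tz":-35,"ax":0,"ay":0,"az":0,"jaw":-1},{"tx":0,"ty":0,"tz":-35,"ax":0,"ay":0,"az":0,"jaw":-1},{"tx":0,"ty":0,"tz":0,"ax":0,"ay":0,"az":0,"jaw":-1}]'; python3 - <<'E'
from h import *
goal(478.3,307.6,100,-6.2)
c=shot('wrist'); save(c,'w4'); P=cloud(c)
for n,x in [('y',573),('b',526),('r',478),('g',430)]:
    q=sel(P,x-20,x+20,260,340,66,90)
    if len(q)>20: rect(q,n)
E
```

```text
time_s: 10.38
eef_pos: [526.9, 303.1, 44.8]
ee_rot: [-0.0, 0.999, -0.054, 0.0]
force: [0.6, 0.3, -0.4]
grip_width: 0.274
grip_force: 29.5
time_s: 10.88
eef_pos: [526.9, 303.0, 44.8]
ee_rot: [-0.0, 0.999, -0.054, 0.0]
force: [0.2, -0.6, -0.2]
grip_width: 1.001
grip_force: 0.0
time_s: 11.38
eef_pos: [528.0, 303.5, 137.6]
ee_rot: [-0.001, 0.999, -0.054, 0.002]
force: [0.1, 0.4, -0.7]
grip_width: 1.0
grip_force: 0.0
t 11.375 pos [528.  303.5 137.6] yaw -6.2 tool z [ 0.005  0.002 -1.   ] F [ 0.1  0.4 -0.7] grip 1.0 0.0
shift [-50.    1.3  37.3] az rad 0.0
y 1281 c [574.  297.6] size [23.3 23.6] ang 38.2 zmed 73.5
b 1145 c [526.3 304.1] size [23.3 23.4] ang 40.04 zmed 73.5
r 1027 c [478.9 307.7] size [23.7 23.8] ang 34.94 zmed 73.5
g 949 c [431.4 312.9] size [23.4 24.1] ang 68.53 zmed 73.4
```

Blue is fully seated: its top is at the same height as the other vials. Red is next.

```bash
python3 -m jog '[{"tx":-25,"ty":0.6,"tz":0,"ax":0,"ay":0,"az":0,"jaw":-1},{"tx":-25,"ty":0.6,"tz":20,"ax":0,"ay":0,"az":0,"jaw":-1},{"tx":0,"ty":0,"tz":25,"ax":0,"ay":0,"az":0,"jaw":-1},{"tx":0,"ty":0,"tz":0,"ax":0,"ay":0,"az":0,"jaw":-1}]'; python3 -c "
from h import *
goal(478.7,307.7,44.5,-6.2)"
```

```text
time_s: 11.92
eef_pos: [475.6, 306.7, 87.5]
ee_rot: [0.001, 0.999, -0.054, -0.002]
force: [0.4, 0.4, 0.5]
grip_width: 1.0
grip_force: 0.0
t 11.925 pos [475.6 306.7  87.5] yaw -6.2 tool z [-0.005 -0.002 -1.   ] F [0.4 0.4 0.5] grip 1.0 0.0
shift [ 3.2 -1.4 43. ] az rad 0.0001
```

```bash
python3 -m jog '[{"tx":2.2,"ty":-1,"tz":21,"ax":0,"ay":0,"az":0,"jaw":-1},{"tx":0,"ty":0,"tz":21,"ax":0,"ay":0,"az":0,"jaw":-1},{"tx":0,"ty":0,"tz":0,"ax":0,"ay":0,"az":0,"jaw":-1}]';python3 -m jog '[{"tx":0,"ty":0,"tz":0,"ax":0,"ay":0,"az":0,"jaw":1},{"tx":0,"ty":0,"tz":0,"ax":0,"ay":0,"az":0,"jaw":1},{"tx":0,"ty":0,"tz":0,"ax":0,"ay":0,"az":0,"jaw":1},{"tx":0,"ty":0,"tz":0,"ax":0,"ay":0,"az":0,"jaw":1},{"tx":0,"ty":0,"tz":0,"ax":0,"ay":0,"az":0,"jaw":1}]' 30; python3 -c "
from h import *
goal(478.7,307.7,44.5,-6.2)"
```

```text
time_s: 12.3
eef_pos: [478.9, 307.7, 47.0]
ee_rot: [0.001, 0.999, -0.054, -0.001]
force: [-0.2, -0.2, -0.3]
grip_width: 1.003
grip_force: 0.0
time_s: 12.92
eef_pos: [479.6, 308.1, 48.3]
ee_rot: [-0.0, 0.999, -0.054, 0.0]
force: [-0.7, -1.2, 4.5]
grip_width: 0.271
grip_force: 29.5
t 12.925 pos [479.6 308.1  48.3] yaw -6.2 tool z [ 0.001  0.    -1.   ] F [-0.7 -1.2  4.5] grip 0.271 29.5
shift [-0.8  0.5  3.8] az rad 0.0001
```

```bash
python3 -m jog '[{"tx":0,"ty":0,"tz":-10,"ax":0,"ay":0,"az":0,"jaw":1},{"tx":0,"ty":0,"tz":-35,"ax":0,"ay":0,"az":0,"jaw":1},{"tx":0,"ty":0,"tz":-35,"ax":0,"ay":0,"az":0,"jaw":1},{"tx":0,"ty":0,"tz":-30,"ax":0,"ay":0,"az":-0.09,"jaw":1},{"tx":0,"ty":20,"tz":0,"ax":0,"ay":0,"az":-0.093,"jaw":1}]'; python3 -c "
from h import *
goal(414,-41.5,150,4.3)"
```

```text
time_s: 13.55
eef_pos: [479.7, 288.8, 160.5]
ee_rot: [-0.001, 0.999, 0.04, 0.002]
force: [0.4, 0.9, -0.6]
grip_width: 0.272
grip_force: 29.5
t 13.55 pos [479.7 288.8 160.5] yaw 4.55 tool z [ 0.004  0.002 -1.   ] F [ 0.4  0.9 -0.6] grip 0.272 29.5
shift [-91.7 324.    9.7] az rad 0.0043
```

```bash
python3 -m jog '[{"tx":-13,"ty":46,"tz":0,"ax":0,"ay":0,"az":0.004,"jaw":1},{"tx":-13,"ty":46,"tz":0,"ax":0,"ay":0,"az":0,"jaw":1},{"tx":-13,"ty":46,"tz":0,"ax":0,"ay":0,"az":0,"jaw":1},{"tx":-13,"ty":46,"tz":0,"ax":0,"ay":0,"az":0,"jaw":1},{"tx":-13,"ty":46,"tz":0,"ax":0,"ay":0,"az":0,"jaw":1}]';python3 -m jog '[{"tx":-13,"ty":46,"tz":0,"ax":0,"ay":0,"az":0,"jaw":1},{"tx":-13,"ty":46,"tz":0,"ax":0,"ay":0,"az":0,"jaw":1},{"tx":0,"ty":0,"tz":0,"ax":0,"ay":0,"az":0,"jaw":1},{"tx":0,"ty":0,"tz":0,"ax":0,"ay":0,"az":0,"jaw":1}]'; python3 - <<'E'
from h import *
goal(414,-41.5,100,4.3)
c=shot('wrist'); save(c,'w5'); P=cloud(c); s=sense()
rect(sel(P,370,450,-90,40,44,50),'carr')
x,y,z=s['eef_pos']
for a,b in [(-38,-20),(-15,0)]:
    q=sel(P,x-25,x+25,y-20,y+20,z+a,z+b)
    if len(q)>20: rect(q,'held %d'%a); print(q.min(0),q.max(0))
E
```

```text
time_s: 14.18
eef_pos: [430.0, 52.6, 158.2]
ee_rot: [0.0, 0.999, 0.036, 0.0]
force: [0.1, -0.7, -0.1]
grip_width: 0.276
grip_force: 29.5
time_s: 14.68
eef_pos: [411.1, -39.3, 158.0]
ee_rot: [-0.0, 0.999, 0.035, 0.0]
force: [-1.2, 0.5, -0.2]
grip_width: 0.274
grip_force: 29.6
t 14.675 pos [411.1 -39.3 158. ] yaw 4.04 tool z [ 0.  0. -1.] F [-1.2  0.5 -0.2] grip 0.274 29.6
shift [ 2.7  2.4 58. ] az rad -0.0045
carr 2893 c [413.8 -41.7] size [52.1 46. ] ang 4.18 zmed 46.6
held -38 412 c [416.  -39.5] size [11.6 22.9] ang 3.44 zmed 129.8
[409.52889992 -51.28537572 120.37137463] [421.82333242 -28.41072279 137.83773705]
held -15 528 c [416.3 -39.4] size [11.7 22.8] ang 3.8 zmed 151.1
[409.67627489 -51.19293154 142.9902186 ] [422.05033966 -28.43700058 157.93652993]
```

```bash
python3 -m jog '[{"tx":3.3,"ty":2.5,"tz":22,"ax":0,"ay":0,"az":-0.004,"jaw":1},{"tx":0,"ty":0,"tz":24,"ax":0,"ay":0,"az":0,"jaw":1},{"tx":0,"ty":0,"tz":20,"ax":0,"ay":0,"az":0,"jaw":1},{"tx":0,"ty":0,"tz":0,"ax":0,"ay":0,"az":0,"jaw":1},{"tx":0,"ty":0,"tz":0,"ax":0,"ay":0,"az":0,"jaw":1}]'; python3 -c "
from h import *
goal(414.6,-41.8,58,4.3)"
```

```text
time_s: 15.35
eef_pos: [415.1, -41.5, 92.5]
ee_rot: [0.0, 0.999, 0.038, 0.0]
force: [0.0, 1.2, 0.2]
grip_width: 0.271
grip_force: 29.6
t 15.35 pos [415.1 -41.5  92.5] yaw 4.35 tool z [ 0.001 -0.    -1.   ] F [0.  1.2 0.2] grip 0.271 29.6
shift [-0.5  0.2 34.5] az rad 0.0008
```

```bash
python3 -m jog '[{"tx":-0.4,"ty":0.2,"tz":5,"ax":0,"ay":0,"az":0,"jaw":1},{"tx":0,"ty":0,"tz":5,"ax":0,"ay":0,"az":0,"jaw":1},{"tx":0,"ty":0,"tz":5,"ax":0,"ay":0,"az":0,"jaw":1},{"tx":0,"ty":0,"tz":0,"ax":0,"ay":0,"az":0,"jaw":1}]'; python3 -c "
from h import *
goal(414.6,-41.8,58,4.3)"
```

```text
time_s: 15.85
eef_pos: [414.0, -42.1, 76.4]
ee_rot: [-0.0, 0.999, 0.037, -0.0]
force: [-0.8, 0.8, 0.7]
grip_width: 0.27
grip_force: 29.6
t 15.85 pos [414.  -42.1  76.4] yaw 4.28 tool z [-0.001  0.    -1.   ] F [-0.8  0.8  0.7] grip 0.27 29.6
shift [ 0.6 -0.3 18.4] az rad -0.0004
```

In the well with no contact force. I'll lower it the rest of the way, open, and lift off.

```bash
python3 -m jog '[{"tx":0.3,"ty":0,"tz":6,"ax":0,"ay":0,"az":0,"jaw":1},{"tx":0,"ty":0,"tz":6,"ax":0,"ay":0,"az":0,"jaw":1},{"tx":0,"ty":0,"tz":4,"ax":0,"ay":0,"az":0,"jaw":1},{"tx":0,"ty":0,"tz":1,"ax":0,"ay":0,"az":0,"jaw":1},{"tx":0,"ty":0,"tz":0,"ax":0,"ay":0,"az":0,"jaw":1}]'; python3 -c "
from h import *
goal(414.6,-41.8,58,4.3)"
```

```text
time_s: 16.48
eef_pos: [414.5, -42.2, 59.8]
ee_rot: [-0.0, 0.999, 0.037, 0.0]
force: [-0.5, -0.1, -0.2]
grip_width: 0.273
grip_force: 29.6
t 16.475 pos [414.5 -42.2  59.8] yaw 4.28 tool z [ 0.  0. -1.] F [-0.5 -0.1 -0.2] grip 0.273 29.6
shift [ 0.1 -0.4  1.8] az rad -0.0003
```

```bash
python3 -m jog '[{"tx":0,"ty":0,"tz":1,"ax":0,"ay":0,"az":0,"jaw":1},{"tx":0,"ty":0,"tz":0,"ax":0,"ay":0,"az":0,"jaw":1}]'; python3 -m jog '[{"tx":0,"ty":0,"tz":0,"ax":0,"ay":0,"az":0,"jaw":-0.3},{"tx":0,"ty":0,"tz":0,"ax":0,"ay":0,"az":0,"jaw":-1},{"tx":0,"ty":0,"tz":0,"ax":0,"ay":0,"az":0,"jaw":-1},{"tx":0,"ty":0,"tz":0,"ax":0,"ay":0,"az":0,"jaw":-1}]'; python3 -m jog '[{"tx":0,"ty":0,"tz":-20,"ax":0,"ay":0,"az":0,"jaw":-1},{"tx":0,"ty":0,"tz":-40,"ax":0,"ay":0,"az":0,"jaw":-1},{"tx":0,"ty":0,"tz":-50,"ax":0,"ay":0,"az":0,"jaw":-1},{"tx":0,"ty":0,"tz":-10,"ax":0,"ay":0,"az":0,"jaw":-1},{"tx":0,"ty":0,"tz":0,"ax":0,"ay":0,"az":0,"jaw":-1}]'; python3 - <<'E'
from h import *
goal(500,-35,180,94.3)
c=shot('wrist'); save(c,'w5'); P=cloud(c)
rect(sel(P,370,450,-90,40,44,50),'carr')
rect(sel(P,370,450,-90,40,76,100),'red')
E
```

```text
time_s: 16.73
eef_pos: [414.6, -42.1, 58.8]
ee_rot: [0.0, 0.999, 0.037, 0.0]
force: [0.3, 0.0, -0.6]
grip_width: 0.268
grip_force: 29.6
time_s: 17.23
eef_pos: [414.5, -42.1, 58.8]
ee_rot: [-0.0, 0.999, 0.037, 0.0]
force: [-0.0, 0.4, 0.3]
grip_width: 1.006
grip_force: 0.0
time_s: 17.85
eef_pos: [414.5, -42.1, 178.6]
ee_rot: [0.0, 0.999, 0.037, 0.0]
force: [-0.3, 0.6, -0.2]
grip_width: 1.0
grip_force: 0.0
t 17.85 pos [414.5 -42.1 178.6] yaw 4.28 tool z [ 0. -0. -1.] F [-0.3  0.6 -0.2] grip 1.0 0.0
shift [85.8 -0.7 -1.4] az rad -1.5711
carr 2270 c [413.7 -41.6] size [52.5 46. ] ang 4.2 zmed 46.6
red 882 c [413.7 -42.6] size [23.4 23.5] ang 46.52 zmed 83.5
```

View pics/w5.png

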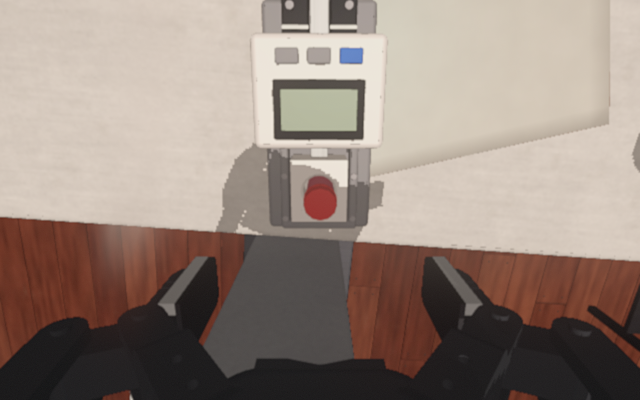

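The red cap at (320,200) is seated; its top is at 83.5 mm, the same as blue had in the well. I'll turn the tool for the handle.

```bash
python3 -m jog '[{"tx":0,"ty":0,"tz":-10,"ax":0,"ay":0,"az":-0.175,"jaw":-1},{"tx":0,"ty":0,"tz":-10,"ax":0,"ay":0,"az":-0.175,"jaw":-1},{"tx":0,"ty":0,"tz":0,"ax":0,"ay":0,"az":-0.175,"jaw":-1},{"tx":0,"ty":0,"tz":0,"ax":0,"ay":0,"az":-0.175,"jaw":-1},{"tx":0,"ty":0,"tz":0,"ax":0,"ay":0,"az":-0.175,"jaw":-1}]';python3 -m jog '[{"tx":0,"ty":0,"tz":0,"ax":0,"ay":0,"az":-0.175,"jaw":-1},{"tx":0,"ty":0,"tz":0,"ax":0,"ay":0,"az":-0.175,"jaw":-1},{"tx":0,"ty":0,"tz":0,"ax":0,"ay":0,"az":-0.175,"jaw":-1},{"tx":0,"ty":0,"tz":0,"ax":0,"ay":0,"az":-0.171,"jaw":-1},{"tx":0,"ty":0,"tz":0,"ax":0,"ay":0,"az":0,"jaw":-1}]'; python3 - <<'E'
from h import *
goal(595,-27.5,150,94.3)
c=shot('wrist'); save(c,'w6'); P=cloud(c)
q=sel(P,560,640,-90,40,78,90); rect(q,'handle')
Pw=P.reshape(-1,3)
Ps=[Pw]+[cloud(shot(n)).reshape(-1,3) for n in('scene','side')]
for n,Q in zip('wsd',Ps):
  for y0 in (-110,-75,-40,-5,30):
    r=[]
    for x0 in range(560,800,30):
        m=Q[(Q[:,0]>=x0)&(Q[:,0]<x0+30)&(Q[:,1]>=y0)&(Q[:,1]<y0+35)&(Q[:,2]<170)]
        r.append(int(np.percentile(m[:,2],98)) if len(m)>3 else -1)
    print(n,y0,r)
E
```

```text
time_s: 18.52
eef_pos: [413.9, -41.9, 197.2]
ee_rot: [-0.001, 0.888, 0.46, -0.001]
force: [0.3, -0.3, -0.3]
grip_width: 1.0
grip_force: 0.0
time_s: 19.15
eef_pos: [414.0, -42.0, 197.5]
ee_rot: [-0.001, 0.681, 0.733, -0.0]
force: [-0.5, -0.2, 0.6]
grip_width: 0.999
grip_force: 0.0
t 19.15 pos [414.  -42.  197.5] yaw 94.21 tool z [-0.003  0.001 -1.   ] F [-0.5 -0.2  0.6] grip 0.999 0.0
shift [  1.1 181.7  47. ] az rad -0.0017
handle 801 c [594.6 -28.7] size [12.4 38.4] ang 4.61 zmed 83.2
w -110 [2, 1, 1, 1, 74, 47, 15, -1]
w -75 [69, 84, 1, 78, 1, 0, -1, -1]
w -40 [81, 85, 11, 82, 1, 0, -1, -1]
w -5 [1, 1, 82, 65, 1, 1, -1, -1]
w 30 [1, 1, 1, 1, 17, 0, -1, -1]
s -110 [6, 4, 5, 3, 85, 85, 85, 142]
s -75 [81, 82, 4, 82, 2, 4, -1, -1]
s -40 [83, 85, 81, 83, 4, 4, 5, -1]
s -5 [-1, 2, 84, 81, 4, 4, 3, 2]
s 30 [-1, 5, 2, 4, 7, 30, 32, 31]
d -110 [-1, 1, 4, 2, 82, 85, 84, 138]
d -75 [23, 1, 3, 64, 2, 3, 4, 4]
d -40 [58, 86, 2, 84, 4, 4, 4, 5]
d -5 [38, 72, 75, 80, 2, 2, 2, 5]
d 30 [3, 3, 4, 3, 10, -1, -1, -1]
```

View pics/w6.png

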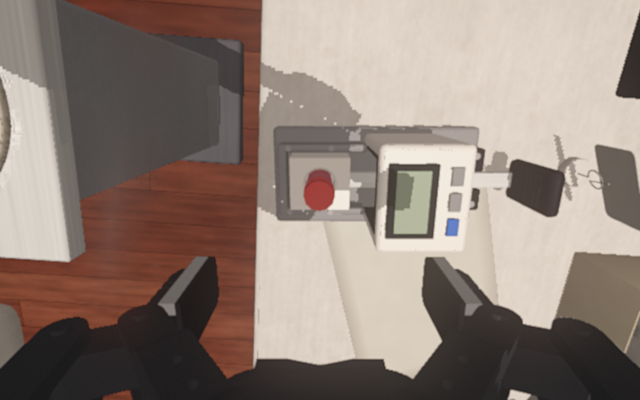

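The picture shows the handle at (537,187) and a price card just behind it at (617,185). I need to check how that lies against the pull path.

```bash
python3 - <<'E'
from h import *
c=shot('scene'); Ps=cloud(c)
d=shot('side'); Pd=cloud(d); w=shot('wrist'); Pw=cloud(w)
for n,P in (('wrist',Pw),('scene',Ps),('side',Pd),('w1',cloud(dict(np.load('w1.npz'))))):
    for z0,z1 in ((6,20),(20,40),(40,60),(60,78),(78,95)):
        q=sel(P,611,720,-90,50,z0,z1)
        if len(q)>8: rect(q,n+str(z0)); print('   ',q[:,:2].min(0).round(),q[:,:2].max(0).round(), cv2.fitLine(q[:,:2].astype(np.float32),cv2.DIST_L2,0,1,1).ravel().round(2))
for q in ('tag_stand_w7',):
    for n,cc in (('scene',c),('side',d),('wrist',w)):
        for r in place_of(q,n)[:3]: print(n,r['conf'],np.round(r['centre']),onplane(cc,r['centre'],0).round())
im=np.vstack([cv2.resize(c['color'][180:280,320:420],(500,500)).transpose(1,0,2).transpose(1,0,2)]); im2=cv2.resize(w['color'][120:240,460:640],(750,500))
im=cv2.resize(np.hstack([im,cv2.resize(d['color'][160:260,250:350],(500,500))]),(800,400))
cv2.imwrite('pics/tag.png',im[:,:,::-1])
E
```

```text
wrist6 662 c [662.9 -20.1] size [26.9 28.1] ang 24.99 zmed 11.5
    [648. -34.] [677.  -7.] [ 6.0000e-01 -8.0000e-01  6.6122e+02 -1.9780e+01]
wrist20 66 c [658.8 -17.2] size [ 3.3 49.5] ang 24.94 zmed 32.0
    [649. -39.] [671.   6.] [ 4.3000e-01 -9.0000e-01  6.6074e+02 -2.1560e+01]
wrist40 1143 c [660.4 -21.8] size [ 3.4 71.6] ang 25.76 zmed 50.8
    [643. -54.] [677.  10.] [ 4.300e-01 -9.000e-01  6.599e+02 -2.085e+01]
wrist60 1262 c [659.1 -22.4] size [ 4.2 70.9] ang 25.11 zmed 69.4
    [643. -54.] [675.  10.] [ 4.3000e-01 -9.0000e-01  6.5872e+02 -2.1160e+01]
wrist78 512 c [658.3 -22.6] size [ 2.9 69.7] ang 25.65 zmed 81.1
    [643. -54.] [674.   9.] [ 4.3000e-01 -9.0000e-01  6.5665e+02 -1.8860e+01]
scene6 35 c [671.7 -10.6] size [ 55.3 109.5] ang 15.67 zmed 11.5
    [647. -56.] [713.  50.] [ 4.0000e-02  1.0000e+00  6.6229e+02 -2.3170e+01]
scene40 69 c [660.4 -21.6] size [10.4 65. ] ang 24.1 zmed 50.3
    [647. -53.] [677.   8.] [ 3.9000e-01 -9.2000e-01  6.6074e+02 -2.1280e+01]
scene60 74 c [659.7 -21.9] size [12.6 67.4] ang 23.91 zmed 69.6
    [642. -54.] [673.  10.] [ 4.300e-01 -
[... 196 characters left out ...]
.8] size [23.  29.9] ang 15.57 zmed 12.0
    [653. -29.] [677.   2.] [ 3.0000e-01  9.5000e-01  6.6395e+02 -1.3770e+01]
side40 16 c [662.4 -20.2] size [ 1.7 69.6] ang 25.97 zmed 49.5
    [648. -52.] [677.  11.] [ 4.3000e-01 -9.0000e-01  6.6248e+02 -2.0120e+01]
side60 18 c [662.7 -21.8] size [ 2.4 76.4] ang 25.71 zmed 65.1
    [647. -57.] [678.  13.] [ 4.3000e-01 -9.0000e-01  6.6147e+02 -2.0070e+01]
side78 9 c [659.3 -15.9] size [ 1.3 43.7] ang 25.59 zmed 82.1
    [650. -36.] [668.   4.] [ 4.3000e-01 -9.0000e-01  6.5841e+02 -1.4960e+01]
scene 0.55 [364. 228.] [652. -33.   0.]
side 0.65 [283. 216.] [668. -30.   0.]
side 0.5 [301. 194.] [ 656. -278.    0.]
wrist 0.93 [565. 168.] [659. -19.   0.]
```

View pics/tag.png

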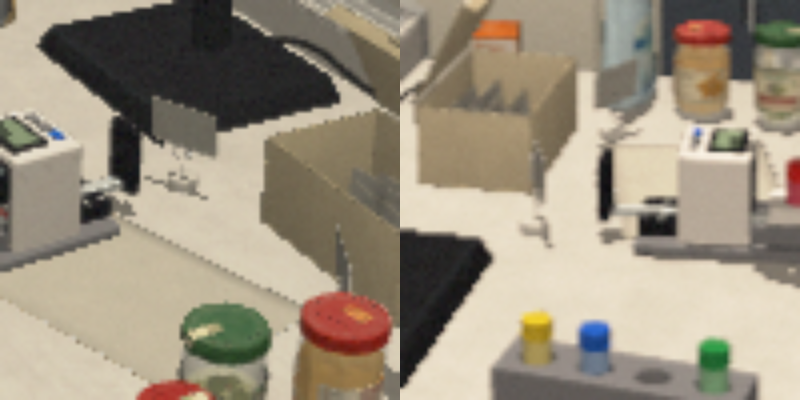

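The card stands squarely in the handle's path: its puck is at about (662,-20), and at the mark the handle is at (664,-23). The reading can't be taken with it there. I'll set it carefully aside, upright, the shortest way, rather than push it over. First I'll check the room and where to put it.

```bash
python3 - <<'E'
from h import *
Q=np.vstack([cloud(shot(n)).reshape(-1,3) for n in('scene','side','wrist')]+[cloud(dict(np.load('w1.npz'))).reshape(-1,3)])
for y0 in range(-120,180,20):
    r=[];t=[]
    for x0 in range(560,760,20):
        m=Q[(Q[:,0]>=x0)&(Q[:,0]<x0+20)&(Q[:,1]>=y0)&(Q[:,1]<y0+20)]
        r.append(int(np.percentile(m[:,2],95)) if len(m)>3 else -1)
    print(y0,r)
goal(659.3,-22,130,115.5)
E
```

```text
-120 [2, 2, 1, 1, 1, 1, 80, 69, 74, 191]
-100 [2, 2, 1, 1, 1, 0, 1, 1, 3, 1]
-80 [13, 1, 0, 1, 1, 1, 1, 0, 0, 1]
-60 [31, 84, 2, 1, 3, 80, 0, 1, 3, 1]
-40 [31, 84, 81, 1, 83, 82, 1, 3, 3, 3]
-20 [11, 84, 1, 1, 82, 12, 2, 2, 2, 3]
0 [1, 1, 0, 0, 80, 1, 1, 0, 1, 3]
20 [0, 1, 1, 0, 1, 1, 0, 0, 1, 2]
40 [1, 1, 0, 1, 0, 1, 16, 7, 34, 27]
60 [1, 1, 1, 1, 0, 0, 19, 321, 368, 428]
80 [1, 1, 0, 1, 1, 0, 18, 324, 379, 444]
100 [0, 1, 0, 1, 1, 0, 22, 327, 383, 442]
120 [1, 1, 0, 0, 1, 1, 28, 321, 380, 443]
140 [1, 0, 0, 1, 3, 3, 32, 321, 381, 442]
160 [1, 1, 1, 1, 3, 3, 30, 322, 382, 441]
t 19.75 pos [414.5 -42.1 198.8] yaw 94.28 tool z [ 0.  0. -1.] F [-0.3 -0.2 -0.9] grip 1.0 0.0
shift [  1.8 245.6  68.8] az rad -0.3704
```

```bash
python3 -m jog '[{"tx":0,"ty":49,"tz":0,"ax":0,"ay":0,"az":0,"jaw":0},{"tx":1,"ty":49,"tz":10,"ax":0,"ay":0,"az":0,"jaw":0},{"tx":1,"ty":49,"tz":10,"ax":0,"ay":0,"az":0,"jaw":0},{"tx":0,"ty":49,"tz":10,"ax":0,"ay":0,"az":0,"jaw":0},{"tx":0,"ty":49,"tz":10,"ax":0,"ay":0,"az":0,"jaw":0}]' 20; python3 -m jog '[{"tx":0,"ty":0,"tz":10,"ax":0,"ay":0,"az":-0.185,"jaw":0},{"tx":0,"ty":0,"tz":0,"ax":0,"ay":0,"az":-0.185,"jaw":0},{"tx":0,"ty":0,"tz":0,"ax":0,"ay":0,"az":0,"jaw":0}]'; python3 - <<'E'
from h import *
goal(659.3,-22,52,115.5)
P=cloud(shot('wrist'))
for z0,z1 in ((6,14),(40,60),(60,78),(78,95)):
    q=sel(P,611,720,-90,50,z0,z1)
    if len(q)>8: rect(q,str(z0))
E
```

```text
time_s: 20.38
eef_pos: [660.2, -21.6, 158.3]
ee_rot: [0.0, 0.68, 0.733, -0.0]
force: [0.5, -0.4, -0.3]
grip_width: 0.5
grip_force: 0.0
time_s: 20.75
eef_pos: [658.7, -21.8, 148.5]
ee_rot: [-0.0, 0.534, 0.845, -0.0]
force: [-0.0, 0.5, 0.2]
grip_width: 0.497
grip_force: 0.0
t 20.75 pos [658.7 -21.8 148.5] yaw 115.39 tool z [-0.  0. -1.] F [-0.   0.5  0.2] grip 0.497 0.0
shift [-0.5  0.5 96.5] az rad -0.0019
6 675 c [663.5 -20.6] size [27.6 26.9] ang 43.81 zmed 11.6
40 187 c [661.1 -21.2] size [ 1.5 69.1] ang 26.1 zmed 53.9
60 204 c [659.7 -22.5] size [ 1.3 70.2] ang 25.48 zmed 68.6
78 160 c [658.6 -21.9] size [ 1. 68.] ang 26.12 zmed 84.0
```

```bash
python3 -m jog '[{"tx":-0.5,"ty":-5.8,"tz":0,"ax":0,"ay":0,"az":0,"jaw":0},{"tx":0,"ty":0,"tz":0,"ax":-0.086,"ay":0,"az":0,"jaw":0},{"tx":0,"ty":0,"tz":35,"ax":0,"ay":0,"az":0,"jaw":0},{"tx":0,"ty":0,"tz":35,"ax":0,"ay":0,"az":0,"jaw":0},{"tx":0,"ty":0,"tz":26,"ax":0,"ay":0,"az":0,"jaw":0}]'; python3 -m jog '[{"tx":0,"ty":0,"tz":0,"ax":0,"ay":0,"az":0,"jaw":0.5},{"tx":0,"ty":0,"tz":0,"ax":0,"ay":0,"az":0,"jaw":1},{"tx":0,"ty":0,"tz":0,"ax":0,"ay":0,"az":0,"jaw":1},{"tx":0,"ty":0,"tz":0,"ax":0,"ay":0,"az":0,"jaw":1}]' 20;python3 -c "
from h import *
goal(661.2,-21.3,52,115.5)"
```

```text
time_s: 21.42
eef_pos: [660.5, -21.3, 51.9]
ee_rot: [0.022, 0.534, 0.844, 0.036]
force: [0.8, -0.9, 0.9]
grip_width: 0.504
grip_force: 0.0
time_s: 21.92
eef_pos: [661.4, -21.3, 54.1]
ee_rot: [0.024, 0.533, 0.845, 0.037]
force: [0.7, -0.2, -0.5]
grip_width: 0.003
grip_force: 0.0
t 21.925 pos [661.4 -21.3  54.1] yaw 115.49 tool z [ 0.079  0.037 -0.996] F [ 0.7 -0.2 -0.5] grip 0.003 0.0
shift [ 0.1 -0.4  2. ] az rad -0.0002
```

```bash
python3 -m jog '[{"tx":0,"ty":0,"tz":0,"ax":0,"ay":0,"az":0,"jaw":1},{"tx":0,"ty":0,"tz":0,"ax":0,"ay":0,"az":0,"jaw":1}]' 20; python3 - <<'E'
from h import *
P=cloud(shot('wrist'))
for z0,z1 in ((6,14),(40,60),(60,78),(78,95)):
    q=sel(P,611,720,-90,50,z0,z1)
    if len(q)>8: rect(q,str(z0))
E
```

```text
time_s: 22.18
eef_pos: [661.1, -21.2, 53.3]
ee_rot: [0.023, 0.533, 0.845, 0.036]
force: [-0.4, 0.6, 0.4]
grip_width: 0.001
grip_force: 0.0
6 1500 c [662.4 -18.8] size [27.4 24.1] ang 30.65 zmed 11.5
40 125 c [648.6  -7.4] size [18.9 30.5] ang 40.77 zmed 58.2
60 1295 c [649.6  -9.9] size [25.4 32.9] ang 51.16 zmed 70.3
78 1912 c [657.4 -19.4] size [38.  50.1] ang 62.0 zmed 88.6
```

```bash
python3 -m jog '[{"tx":0,"ty":0,"tz":-5,"ax":0,"ay":0,"az":0,"jaw":1},{"tx":0,"ty":0,"tz":-10,"ax":0,"ay":0,"az":0,"jaw":1},{"tx":0,"ty":0,"tz":0,"ax":0,"ay":0,"az":0,"jaw":1}]' 40; python3 - <<'E'
from h import *
goal(661,-21,52)
c=shot('wrist');P=cloud(c);save(c,'w7')
for z0,z1 in ((5,14),(14,30)):
    q=sel(P,630,720,-60,20,z0,z1)
    if len(q)>8: rect(q,str(z0)); print(q[:,2].max(),np.percentile(q[:,2],90))
E
```

```text
time_s: 22.6
eef_pos: [660.5, -21.9, 69.5]
ee_rot: [0.024, 0.533, 0.845, 0.037]
force: [-0.6, 0.3, 1.0]
grip_width: 0.003
grip_force: 0.0
t 22.6 pos [660.5 -21.9  69.5] yaw 115.49 tool z [ 0.08   0.036 -0.996] F [-0.6  0.3  1. ] grip 0.003 0.0
shift [ 0.6 -0.7 17.5] az rad None
5 1423 c [663.4 -20.2] size [27.4 27.3] ang 26.8 zmed 11.4
13.6917310644817 12.331437884663051
```

View pics/w7.png

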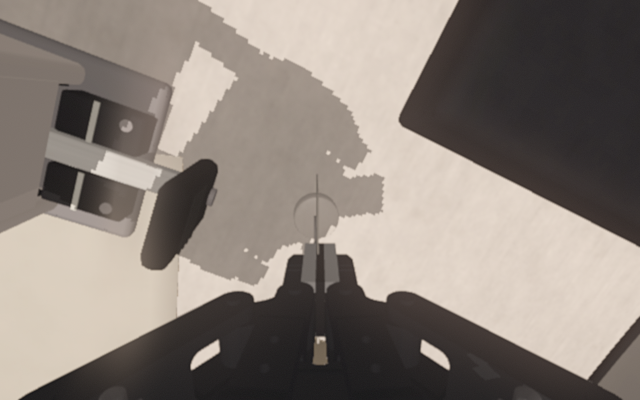

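The picture shows the shut fingers on the thin card with the puck at (315,215) still down, so the card can't be gripped. I'll try the stem just above the puck, with the card between the fingers.

```bash
python3 -m jog '[{"tx":0,"ty":0,"tz":0,"ax":0,"ay":0,"az":0,"jaw":0},{"tx":0,"ty":0,"tz":0,"ax":0,"ay":0,"az":0,"jaw":0},{"tx":0,"ty":-1.5,"tz":20,"ax":0,"ay":0,"az":0,"jaw":0},{"tx":0,"ty":0,"tz":20,"ax":0,"ay":0,"az":0,"jaw":0},{"tx":0,"ty":0,"tz":0,"ax":0,"ay":0,"az":0,"jaw":0}]' 30; python3 -c "
from h import *
goal(663,-20.6,17.5,115.5)"
```

```text
time_s: 23.28
eef_pos: [662.1, -20.7, 25.8]
ee_rot: [0.023, 0.533, 0.845, 0.037]
force: [3.8, 0.5, 1.2]
grip_width: 0.498
grip_force: 0.0
t 23.275 pos [662.1 -20.7  25.8] yaw 115.49 tool z [ 0.078  0.037 -0.996] F [3.8 0.5 1.2] grip 0.498 0.0
shift [-0.3  0.1  8.3] az rad -0.0002
```

```bash
python3 -m jog '[{"tx":0,"ty":0,"tz":4,"ax":0,"ay":0,"az":0,"jaw":0},{"tx":0,"ty":0,"tz":0,"ax":0,"ay":0,"az":0,"jaw":0}]'; python3 -m jog '[{"tx":0,"ty":0,"tz":3,"ax":0,"ay":0,"az":0,"jaw":0},{"tx":0,"ty":0,"tz":0,"ax":0,"ay":0,"az":0,"jaw":0.6},{"tx":0,"ty":0,"tz":0,"ax":0,"ay":0,"az":0,"jaw":1},{"tx":0,"ty":0,"tz":0,"ax":0,"ay":0,"az":0,"jaw":1},{"tx":0,"ty":0,"tz":0,"ax":0,"ay":0,"az":0,"jaw":1}]' 30;  python3 - <<'E'
from h import *
goal(663,-20.6,17.5,115.5)
c=shot('wrist');P=cloud(c);save(c,'w8')
q=sel(P,630,720,-60,20,5,14)
if len(q)>8: rect(q,'puck')
E
```

```text
time_s: 23.52
eef_pos: [663.1, -20.7, 23.3]
ee_rot: [0.024, 0.533, 0.845, 0.037]
force: [8.5, 0.5, -0.5]
grip_width: 0.495
grip_force: 0.0
time_s: 24.15
eef_pos: [662.1, -20.6, 20.9]
ee_rot: [0.023, 0.533, 0.845, 0.036]
force: [0.1, -0.2, -0.7]
grip_width: 0.004
grip_force: 0.0
t 24.15 pos [662.1 -20.6  20.9] yaw 115.5 tool z [ 0.077  0.037 -0.996] F [ 0.1 -0.2 -0.7] grip 0.004 0.0
shift [-0.4  0.5  3.5] az rad -0.0
puck 1132 c [660.8 -14.4] size [27.7 15.4] ang 24.61 zmed 11.3
```

The stem gives no grip either: the jaw shuts to zero with no force, so the card and stem may not be solid. I'll test with a small sideways nudge and watch the puck.

```bash
python3 -m jog '[{"tx":0,"ty":4,"tz":0,"ax":0,"ay":0,"az":0,"jaw":1},{"tx":0,"ty":4,"tz":0,"ax":0,"ay":0,"az":0,"jaw":1},{"tx":0,"ty":0,"tz":0,"ax":0,"ay":0,"az":0,"jaw":1}]'; python3 -m jog '[{"tx":0,"ty":0,"tz":-40,"ax":0,"ay":0,"az":0,"jaw":1},{"tx":0,"ty":0,"tz":-50,"ax":0,"ay":0,"az":0,"jaw":1},{"tx":0,"ty":0,"tz":0,"ax":0.086,"ay":0,"az":0,"jaw":1},{"tx":0,"ty":0,"tz":0,"ax":0,"ay":0,"az":0,"jaw":1}]' 30;  python3 - <<'E'
from h import *
goal(595,-28,130,94.3)
c=shot('wrist');P=cloud(c);save(c,'w9')
q=sel(P,630,720,-60,20,5,14)
if len(q)>8: rect(q,'puck')
for z0,z1 in ((40,60),(60,78),(78,95)):
    q=sel(P,630,720,-70,50,z0,z1)
    if len(q)>8: rect(q,str(z0))
q=sel(P,560,628,-90,40,78,90); rect(q,'handle')
E
```

```text
time_s: 24.58
eef_pos: [669.7, -17.0, 21.9]
ee_rot: [0.023, 0.533, 0.845, 0.036]
force: [0.2, -0.2, -0.6]
grip_width: -0.002
grip_force: 0.0
time_s: 25.08
eef_pos: [662.8, -20.1, 111.4]
ee_rot: [0.0, 0.533, 0.846, 0.0]
force: [-0.2, -0.1, -0.6]
grip_width: 0.001
grip_force: 0.0
t 25.075 pos [662.8 -20.1 111.4] yaw 115.54 tool z [ 0.001  0.    -1.   ] F [-0.2 -0.1 -0.6] grip 0.001 0.0
shift [ 22.1 -64.6 -18.7] az rad 0.3708
puck 839 c [663.2 -20.2] size [27.2 27.3] ang 69.27 zmed 11.5
40 181 c [657.5 -13.8] size [ 1.6 52.7] ang 26.63 zmed 52.7
60 230 c [655.2 -11.6] size [ 1.8 46.9] ang 26.62 zmed 68.3
78 189 c [652.3  -8.8] size [ 1.  38.6] ang 25.27 zmed 83.6
handle 1567 c [595.6 -28. ] size [12.4 36.7] ang 4.1 zmed 83.5
```

View pics/w9.png

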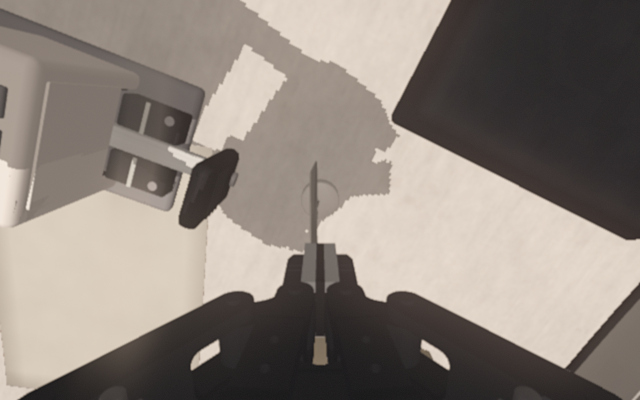

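The fingers passed 7.6 mm through the card and stem, and the puck stayed at (663.2,-20.2). So only the 12 mm puck is solid, and the handle's lower edge (19 mm) clears it. The stand can stay where it is. On to the handle.

```bash
python3 -m jog '[{"tx":0,"ty":0,"tz":-40,"ax":0,"ay":0,"az":0,"jaw":0},{"tx":0,"ty":0,"tz":0,"ax":0,"ay":0,"az":0.186,"jaw":-0.2},{"tx":0,"ty":0,"tz":0,"ax":0,"ay":0,"az":0.185,"jaw":-0.2},{"tx":-3,"ty":-34,"tz":0,"ax":0,"ay":0,"az":0,"jaw":-0.2},{"tx":0,"ty":-34,"tz":0,"ax":0,"ay":0,"az":0,"jaw":-0.2}]'; python3 -c "
from h import *
goal(595.4,-28,46,94.3)"
```

```text
time_s: 25.75
eef_pos: [593.4, -28.7, 150.2]
ee_rot: [-0.001, 0.681, 0.733, 0.0]
force: [0.9, -0.5, 0.3]
grip_width: 0.6
grip_force: 0.0
t 25.75 pos [593.4 -28.7 150.2] yaw 94.23 tool z [-0.001  0.001 -1.   ] F [ 0.9 -0.5  0.3] grip 0.6 0.0
shift [  0.4   2.1 104.2] az rad -0.0012
```

```bash
python3 -m jog '[{"tx":0.4,"ty":2,"tz":24,"ax":0,"ay":0,"az":-0.001,"jaw":-0.2},{"tx":0,"ty":0,"tz":40,"ax":0,"ay":0,"az":0,"jaw":-0.2},{"tx":0,"ty":0,"tz":39,"ax":0,"ay":0,"az":0,"jaw":-0.2},{"tx":0,"ty":0,"tz":0,"ax":0,"ay":0,"az":0,"jaw":-0.2}]'; python3 -c "
from h import *
goal(595.4,-28,46,94.3)"
```

```text
time_s: 26.25
eef_pos: [594.7, -27.7, 45.5]
ee_rot: [-0.003, 0.68, 0.733, -0.001]
force: [-0.6, 0.6, -0.7]
grip_width: 0.599
grip_force: 0.0
t 26.25 pos [594.7 -27.7  45.5] yaw 94.28 tool z [-0.006  0.002 -1.   ] F [-0.6  0.6 -0.7] grip 0.599 0.0
shift [-0.4  0.7 -0.5] az rad -0.0004
```

```bash
python3 -m jog '[{"tx":0,"ty":0.5,"tz":0,"ax":0,"ay":0,"az":0,"jaw":0.4},{"tx":0,"ty":0,"tz":0,"ax":0,"ay":0,"az":0,"jaw":1},{"tx":0,"ty":0,"tz":0,"ax":0,"ay":0,"az":0,"jaw":1},{"tx":0,"ty":0,"tz":0,"ax":0,"ay":0,"az":0,"jaw":1},{"tx":0,"ty":0,"tz":0,"ax":0,"ay":0,"az":0,"jaw":1}]' 60; python3 -c "
from h import *
goal(595.4+69.8,-28+5.25,46,94.3)"
```

```text
time_s: 26.88
eef_pos: [597.8, -28.2, 50.2]
ee_rot: [0.001, 0.68, 0.733, 0.0]
force: [-3.5, -0.2, 7.7]
grip_width: 0.134
grip_force: 59.0
t 26.875 pos [597.8 -28.2  50.2] yaw 94.29 tool z [ 0.002 -0.001 -1.   ] F [-3.5 -0.2  7.7] grip 0.134 59.0
shift [ 0.4 67.6  4.3] az rad -0.0002
```

```bash
python3 -m jog '[{"tx":0,"ty":10,"tz":0,"ax":0,"ay":0,"az":0,"jaw":1},{"tx":0,"ty":12,"tz":0,"ax":0,"ay":0,"az":0,"jaw":1},{"tx":0,"ty":10,"tz":0,"ax":0,"ay":0,"az":0,"jaw":1},{"tx":0,"ty":0,"tz":0,"ax":0,"ay":0,"az":0,"jaw":1}]'; python3 -m jog '[{"tx":0,"ty":12,"tz":0,"ax":0,"ay":0,"az":0,"jaw":1},{"tx":0,"ty":10,"tz":0,"ax":0,"ay":0,"az":0,"jaw":1},{"tx":0,"ty":6,"tz":0,"ax":0,"ay":0,"az":0,"jaw":1},{"tx":0,"ty":0,"tz":0,"ax":0,"ay":0,"az":0,"jaw":1}]'; python3 - <<'E'
from h import *
goal(595.4+69.8,-28+5.25,50,94.3)
for n in('wrist','scene','side'):
    c=shot(n); save(c,'p1'+n)
    for q,z in(('red_line',31),('index_line',31)):
        for r in place_of(q,n)[:2]: print(n,q,round(r['conf'],2),np.round(r['centre'],1),onplane(c,r['centre'],z).round(1))
    P=cloud(c); q=sel(P,630,720,-60,20,5,14)
    if len(q)>8: rect(q,'puck')
E
```

```text
time_s: 27.38
eef_pos: [630.0, -25.8, 50.2]
ee_rot: [0.001, 0.68, 0.733, 0.0]
force: [-4.6, -0.4, 8.0]
grip_width: 0.129
grip_force: 59.4
time_s: 27.88
eef_pos: [657.5, -23.8, 50.2]
ee_rot: [0.001, 0.68, 0.733, 0.0]
force: [-6.7, -1.7, 8.1]
grip_width: 0.133
grip_force: 59.3
t 27.875 pos [657.5 -23.8  50.2] yaw 94.3 tool z [ 0.001 -0.001 -1.   ] F [-6.7 -1.7  8.1] grip 0.133 59.3
shift [0.5 7.7 0.2] az rad -0.0001
wrist red_line 0.7 [ 74.5 243.8] [534.7 -32.9  31. ]
wrist index_line 0.6 [ 87.2 240.9] [541.2 -30.9  31. ]
puck 879 c [667.5 -16.6] size [16.4 27.7] ang 41.35 zmed 11.4
scene red_line 0.66 [317.9 235.2] [454.6 -48.6  31. ]
scene red_line 0.56 [337.2 227.8] [538.2 -32.9  31. ]
scene index_line 0.93 [339.4 230.7] [535.2 -54.3  31. ]
scene index_line 0.55 [287.5 199.8] [471.  253.2  31. ]
puck 25 c [658.7 -28.1] size [17.8 25.1] ang 51.81 zmed 10.6
side red_line 0.43 [313.6 212.8] [544.9 -18.7  31. ]
side index_line 0.97 [314.1 213.8] [541.2  -9.9  31. ]
puck 22 c [684.1 -11.5] size [64.5 28.1] ang 12.59 zmed 10.1
```

View pics/p1wrist.png

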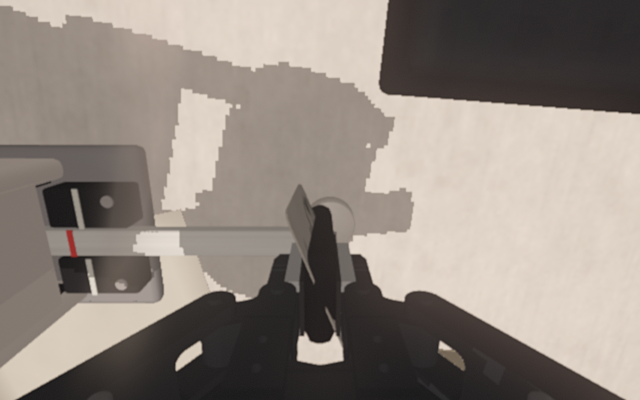

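The wrist view shows the red line at (72,243) just short of the white line (about (84,243)), with the puck unmoved at (333,218). I'll measure the gap.

```bash
cat > gap.py <<'E'
from h import *
from scipy import ndimage
goal(665,-23,50,94.3)
c=shot('wrist');save(c,'gap%d'%int(sense()['time_s']*100)); I=c['color'].astype(int); P=cloud(c)
R=np.zeros(I.shape[:2],bool);R[190:300,40:160]=1
red=R&(I[...,0]>120)&(I[...,0]-I[...,1]>60)
u=np.array([np.cos(np.radians(4.3)),np.sin(np.radians(4.3))])
def pts(m,z):
    v,w=np.nonzero(m); return np.array([onplane(c,(a,b),z) for a,b in zip(w,v)])
zr=np.nanmedian(P[red][:,2]); pr=pts(red,zr)
print('red',red.sum(),'z',zr,'pix',np.argwhere(red).mean(0),'along',(pr[:,:2]@u).mean())
wh=R&(I.min(2)>110)
L,n=ndimage.label(wh)
for i in range(1,n+1):
    m=L==i
    if 30<m.sum()<400:
        z=np.nanmedian(P[m][:,2]); p=pts(m,31)
        if 25<z<36: print('white',m.sum(),'z',z.round(1),'pix',np.argwhere(m).mean(0).round(1),'along',(p[:,:2]@u).mean().round(2),'w',np.ptp(p[:,:2]@u).round(1))
q=sel(P,640,700,-60,20,5,14); print(len(q),q.min(0),q.max(0))
E
python3 gap.py
```

```text
t 28.325 pos [657.2 -23.9  50.2] yaw 94.29 tool z [ 0.001 -0.001 -1.   ] F [-6.2 -1.3  7. ] grip 0.128 59.2
shift [0.3 7.9 0.2] az rad -0.0002
red 145 z 30.48659685291861 pix [243.07586207  71.15172414] along 528.3337653578076
white 98 z 31.6 pix [284.8 121.2] along 550.24 w 5.9
896 [652.60354253 -30.45355605   5.00390601] [677.00947511  -6.19325863  13.71813409]
```

```bash
sed -i 's/I.min(2)>110/(I.min(2)>75)\&(I[...,0]-I[...,1]<30)/; s/30<m.sum()<400/25<m.sum()<1500/' gap.py; python3 -m jog '[{"tx":0,"ty":3,"tz":0,"ax":0,"ay":0,"az":0,"jaw":1},{"tx":0,"ty":3,"tz":0,"ax":0,"ay":0,"az":0,"jaw":1},{"tx":0,"ty":0,"tz":0,"ax":0,"ay":0,"az":0,"jaw":1}]'; python3 gap.py; python3 -c "
import cv2,glob
f=sorted(glob.glob('pics/gap*.png'))[-1]; i=cv2.imread(f)[190:300,20:180]; cv2.imwrite('pics/z.png',cv2.resize(i,None,fx=5,fy=5,interpolation=cv2.INTER_NEAREST)[:600])"
```

```text
time_s: 28.75
eef_pos: [663.2, -23.4, 50.2]
ee_rot: [0.0, 0.68, 0.733, -0.0]
force: [-6.6, -2.1, 8.1]
grip_width: 0.129
grip_force: 59.3
t 28.75 pos [663.2 -23.4  50.2] yaw 94.29 tool z [ 0.001 -0.001 -1.   ] F [-6.6 -2.1  8.1] grip 0.129 59.3
shift [0.3 1.8 0.2] az rad -0.0002
red 143 z 30.505164561648826 pix [243.43356643  71.1958042 ] along 534.3953398142818
white 131 z 31.5 pix [201.5  94.6] along 550.6 w 6.3
619 [651.88779865 -28.86540831   5.13634636] [677.16885794  -6.17761956  13.44996158]
```

View pics/z.png

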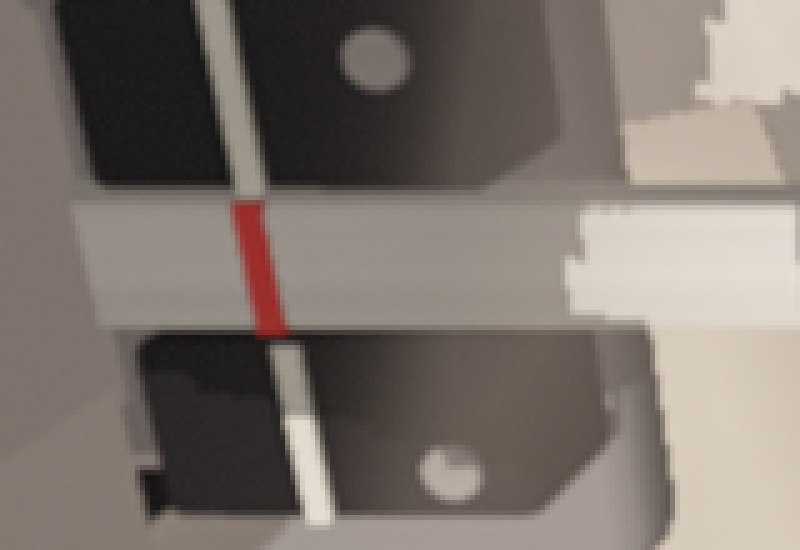

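The red line (zoom 260,268) sits about 1 mm short of the white line (zoom 268 at that row). I'll pull 1 mm more.

```bash
python3 -m jog '[{"tx":0,"ty":1,"tz":0,"ax":0,"ay":0,"az":0,"jaw":1},{"tx":0,"ty":0,"tz":0,"ax":0,"ay":0,"az":0,"jaw":1},{"tx":0,"ty":0,"tz":0,"ax":0,"ay":0,"az":0,"jaw":1},{"tx":0,"ty":0,"tz":0,"ax":0,"ay":0,"az":0,"jaw":1}]'; python3 gap.py; python3 - <<'E'
from h import *
import glob
i=cv2.imread(sorted(glob.glob('pics/gap*.png'))[-1]).astype(int)
def cen(v,a,b,f):
    w=np.clip(f(i[v,a:b]),0,None); return (w*np.arange(a,b)).sum()/w.sum()
g=lambda r:r.min(1)-60; rd=lambda r:r[:,2]-r[:,1]-40
rows=list(range(193,226))+list(range(262,272))
x=[cen(v,int(58+ (v-190)*.24-4),int(58+(v-190)*.24+18),g) for v in rows]
k=np.polyfit(rows,x,1); 
rr=range(232,256); xr=[cen(v,55,95,rd) for v in rr]
print(k, 'gap px', np.mean(np.polyval(k,list(rr))-xr).round(2), 'res',np.std(np.polyval(k,rows)-x).round(2))
P=cloud(shot('side'))
for n,x in [('y',573),('b',526),('r',478),('g',430)]:
    q=sel(P,x-20,x+20,260,340,66,90); print(n,len(q),q.mean(0).round() if len(q) else '')
E
```

```text
time_s: 29.3
eef_pos: [664.1, -23.3, 50.2]
ee_rot: [0.0, 0.68, 0.733, -0.0]
force: [-6.9, -1.7, 8.3]
grip_width: 0.135
grip_force: 59.2
t 29.3 pos [664.1 -23.3  50.2] yaw 94.29 tool z [ 0.    -0.001 -1.   ] F [-6.9 -1.7  8.3] grip 0.135 59.2
shift [0.3 0.9 0.2] az rad -0.0002
red 141 z 30.505350793544878 pix [243.5177305   71.29078014] along 535.2882762534298
white 130 z 31.6 pix [201.4  92.9] along 550.64 w 6.1
611 [651.78979773 -26.93822396   5.06889716] [677.2804894   -6.36706458  13.14522386]
[ 0.21090521 20.06676065] gap px 0.11 res 0.11
y 40 [573. 303.  72.]
b 40 [527. 309.  73.]
r 0 
g 42 [431. 320.  72.]
```

Gap is 0.1 px (<0.1 mm), the handle is firmly gripped at the mark, and the vials and the card's puck are in place. Handing in.

```bash
python3 -c "
from rig import finish_job
print(finish_job())"
```

```text
the job is handed in; nothing more can be done
None
```

Job handed in at about 29 s: the blue vial is fully down in the free rack hole, the red vial is in the well, and the gripper is holding the handle with the red line on the white line. A price-card stand stood in the handle's path; I tried to grip it so I could move it, but only its 12 mm puck proved solid and the handle passed through the card without moving the stand. During that attempt the gripper briefly pressed on something, probably the handle, with about 8.5 N.

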